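# Seat the cover plugs of a chair armrest from the middle outwards

## Robot

A 6-joint arm with a two-finger parallel gripper is mounted at the origin on the work surface. World frame = base frame: x ahead of the robot, y to its left, z up, the work surface at z = 0. Lengths are in mm, angles in rad, forces in N, time in s.
With the tool pointing down it reaches from about 325 to 1000 mm from the base axis. Payload 5.1 kg.
Tool frame: the origin (TCP) lies midway between the tips of the shut fingers; the grasp point (between the pads) lies 19 mm behind it; z points along the fingers, y is the line along which they close (so a half turn about z gives the same grasp; the last joint's range is limited). The gripper opens to 85 mm and grips with 20 to 120 N. Pads are 22 mm wide; open, the fingers measure 114 mm over their backs; the gripper's body (76 mm by 85 mm) begins 54 mm behind the grasp point. The pads swing forward as they close: fully open they stand 13 mm farther back than shut.
Start: joints at [-1.346, 0.124, 1.65, -0, 1.367, -0.083], TCP at [196.893, -619.449, 208.722] pointing down, gripper open.
Joint ranges: [-2.61, 2.61], [-1.02, 2.33], [0.03, 2.71], [-1.35, 4.49], [0.32, 2.68], [-2.91, 2.91]. Speed limits (rad/s): [2.57, 2.57, 3.14, 3.14, 3.14, 3.14].

## Interface

Orientations are given as [roll, pitch, yaw] about the fixed x, y, z axes, in that order (R = Rz(yaw) Ry(pitch) Rx(roll)).
In Python, from plant import ctrl gives the robot as it stands.
- The arm moves only by the tool arm_command, never from a script. Its argument "plan" is a list of rows, each an object of numbers: "grip": the closure, from 0 (fully open) to 1 (shut); "tx", "ty", "tz": the shift along the world's x, y, z in cm; "turn": the turn about the world's z in rad. In form: [{"grip": .., "tx": .., "ty": .., "tz": .., "turn": ..}, ...]. A call has 1 to 12 rows; each row is the pose to reach, as a shift and turn from the pose commanded when the call began; what a row does not reach only later rows make up. A row lasts 1/8 s, in which the tool goes at most 62.5 mm and 10.7 degrees, less where a joint would pass 70% of its speed; a pose out of reach is approached as far as the arm can. A call with a gripper value outside its range is refused whole. The fingers move at their own pace and stop on an object; "newtons" is the grip in N (left out, the last holds). Time passes only in rows, so rows that repeat a pose let the fingers close. It gives the time, the measured TCP pose, the force, the opening and the grip force at its end, in the units of the state.
- ctrl.get_obs(): the state, without advancing time (a new reading comes with each control period).
- ctrl.camera(name): name is "scene" or "top"; returns the picture (400x640x3 uint8, blue, green, red); there is no depth.
- ctrl.camera_model(name): a dict with "vfov" (degrees; the focal length in pixels is half the picture's height over the tangent of half this angle, whatever the lens; pixels are square), "cx", "cy" (the principal point, pixels), "D" ([k1, k2, p1, p2, k3] as OpenCV has them; the pictures are not rectified), "pose" (4x4, takes a point from camera to world coordinates). Camera axes: x right, y up, looking along -z (the intrinsics and any distortion apply to the point x, -y, -z); pixel columns grow to the right and rows downward; lengths in mm; the calibration is good to about 2 mm. A picture is of the moment at which its call begins. camera_model takes no time and is no camera call.
- ctrl.close_job(): hands the job in; it is judged then, once.
Trained networks look in the newest picture that a camera, given by its name, has taken for a name from the list of things; names that differ only in an ending like _2 or _b are one class to them, and where a whole thing is asked for, a point or a joint stands for the part that bears it (a point fixed in the world has none). Each returns a list of dicts, best first, with "confidence" (0 to 1); they miss things now and then, are a little off and sometimes report something else, mostly with a low value. They report only what shows in the picture. A call takes as long as a camera call.
- ctrl.spot_in(camera, label): "box" ([centre column, centre row, width, height] in pixels, round what is visible of it).
- ctrl.tip_of(camera, label): "xy" ([column, row] in pixels: a listed point, or the origin of a listed thing).
The state is a dict: "time": time; "qpos": joint angles; "qd": joint speeds; "joint_torque": joint torques, N m; "position": TCP position; "tool_rot": TCP orientation; "wrist_force": force on the tool from outside, world axes, zero at the start; "torque": the same for the moment, N m; "grip_width": finger opening in mm; "finger_force": force on a finger pad.
Only numpy, scipy, OpenCV 4.12 (cv2) and the standard library are available. Lean on these libraries where they do the work, as an engineer would, in place of code of your own. Each camera call takes 0.05 s, during which the arm holds its last target. There are 200 camera calls.

## Task

Press the three dark cover plugs of the chair armrest down with the fingertips, gently and one after the other, until each is seated, its washer down on the wood: first the plug in the middle, then the one at the broad round end, last the one at the narrow square end. Only press: do not lift the armrest or shove it along the bench. Leave the plug in the small scrap block standing proud, leave everything else where it is, and finish with the hand clear.

Things in the scene. Friction and masses are not known exactly. Their poses are not given: they have to be found in the camera images.
- armrest: the chair armrest: a loose pale wooden board, 300 mm long, 28 mm thick, 0.4 to 0.8 kg, lying flat on the bench and turned any way. One end is square and narrow (54 mm wide), the other broad and round (94 mm across). Origin: on its underside, 150 mm from either end; its x axis runs along it to the broad round end, z up.
- plug_middle_top (a point): centre of the top of the dark wooden cover plug in the middle of the armrest (armrest frame x = 0, y = 0): round flat head 22 mm across and 6 mm thick with a soft black rubber washer, 18 mm across and 5 mm thick, under it, on a 12 mm shank. All three plugs are alike. The head's top is 46 to 49 mm above the bench at the start and 39 mm when the plug is seated.
- plug_middle (a joint): how far that plug has gone in (m): 0 to 0.003 at the start, 0.010 when its washer meets the wood. Down to there it slides against about 3 N of friction and stays where it is left. The washer gives under the finger (3.5 N for each mm, up to 4 mm) and lifts the head back when let go, so press the head on past 39 mm, to about 37 mm, before letting go. A slow push of 5 to 9 N does it; over 25 N is too rough.
- plug_broad_top (a point): centre of the top of the dark wooden cover plug at the armrest's broad round end (armrest frame x = +103 mm, y = 0): round flat head 22 mm across and 6 mm thick with a soft black rubber washer, 18 mm across and 5 mm thick, under it, on a 12 mm shank. All three plugs are alike. The head's top is 46 to 49 mm above the bench at the start and 39 mm when the plug is seated.
- plug_broad (a joint): how far that plug has gone in (m): 0 to 0.003 at the start, 0.010 when its washer meets the wood. Down to there it slides against about 3 N of friction and stays where it is left. The washer gives under the finger (3.5 N for each mm, up to 4 mm) and lifts the head back when let go, so press the head on past 39 mm, to about 37 mm, before letting go. A slow push of 5 to 9 N does it; over 25 N is too rough.
- plug_narrow_top (a point): centre of the top of the dark wooden cover plug at the armrest's narrow square end (armrest frame x = -110 mm, y = 0): round flat head 22 mm across and 6 mm thick with a soft black rubber washer, 18 mm across and 5 mm thick, under it, on a 12 mm shank. All three plugs are alike. The head's top is 46 to 49 mm above the bench at the start and 39 mm when the plug is seated.
- plug_narrow (a joint): how far that plug has gone in (m): 0 to 0.003 at the start, 0.010 when its washer meets the wood. Down to there it slides against about 3 N of friction and stays where it is left. The washer gives under the finger (3.5 N for each mm, up to 4 mm) and lifts the head back when let go, so press the head on past 39 mm, to about 37 mm, before letting go. A slow push of 5 to 9 N does it; over 25 N is too rough.
- offcut: a loose scrap block of the same pale wood, 80 x 50 x 28 mm, about 90 g, lying beside the armrest with a fourth plug of the same kind standing proud in its middle. Leave it alone. Origin: centre of its underside.
- plug_offcut (a joint): how far the plug in the offcut has gone in (m); 0 to 0.003 at the start, to be left so.
- spare_plug: a loose spare plug standing on its head beside the armrest, 22 mm across, 24 mm high. Leave it alone. Origin on its underside.
- pencil: a flat red carpenter's pencil, about 150 x 14 x 8 mm, lying beside the armrest. Leave it alone. Origin on its underside.
- hammer: a hammer lying on the left. Leave it alone. Origin on its underside.
- mug: an open steel mug, 76 mm across, 85 mm high, with a handle, on the right. Leave it alone. Origin on its underside.
- glue: a white glue bottle, 64 mm across, 150 mm high, on the right. Leave it alone. Origin on its underside.
- sander: a cork sanding block, 110 x 65 x 30 mm, on the left. Leave it alone. Origin on its underside.
- screwdriver: a screwdriver lying behind the armrest. Leave it alone. Origin on its underside.

How it is judged:
By the outcome, as a careful person would: the job done as asked, in the order asked, and still so for the second after the job is handed in, with the robot touching nothing.
It also fails if it takes over 54 s, if anything falls off the work surface, if the arm or the gripper's body presses on something with over 40 N, if the wrist force passes 120 N, or if a joint passes its speed limit or range.

## Working session

There is one attempt and no reset: what is moved stays moved. The work goes in short steps, Python scripts to look and compute and a tool call to move; the robot and the scene stay as the last step left them, time stands still between calls to the robot, and variables do not carry over. Pictures are saved under pics/ and viewed, at most 10 in all, crops included, and the job is handed in when it is done.

Besides the shell and the picture viewer there is one more tool, called after "Emit:" as name(argument=value, ...) on one line, values as JSON. arm_command: Moves the arm, as the interface text tells. Its arguments: {"type":"object","properties":{"plan":{"type":"array"},"newtons":{"type":"number"}},"required":["plan"]}

```bash
mkdir -p pics; cat > h.py <<'E'
import numpy as np, cv2
from plant import ctrl
def ray(cam,px,z):
    m=ctrl.camera_model(cam); f=200/np.tan(np.radians(m["vfov"])/2)
    K=np.array([[f,0,m["cx"]],[0,f,m["cy"]],[0,0,1]])
    u=cv2.undistortPoints(np.array([[px]],float),K,np.array(m["D"],float))[0,0]
    T=np.array(m["pose"]); d=T[:3,:3]@np.array([u[0],-u[1],-1]); o=T[:3,3]
    return o+d*(z-o[2])/d[2]
E
python3 - <<'E'
from h import *
for c in ("top","scene"):
    cv2.imwrite(f"pics/{c}0.png",ctrl.camera(c))
    m=ctrl.camera_model(c); print(c,np.round(np.array(m["pose"]),3).tolist(),m["vfov"],m["D"])
    for l in ("plug_middle_top","plug_broad_top","plug_narrow_top","armrest","offcut"):
        for d in ctrl.tip_of(c,l)[:3]:
            z=0 if l in("armrest","offcut") else 47.5
            print(c,l,round(d["confidence"],2),np.round(d["xy"],1),np.round(ray(c,d["xy"],z),1))
o=ctrl.get_obs(); print(o)
E
```

```text
top [[-0.028, 0.997, -0.065, 492.57], [-1.0, -0.028, 0.005, -2.43], [0.003, 0.065, 0.998, 1427.475], [0.0, 0.0, 0.0, 1.0]] 42.14689370698876 [0.03605843 0.         0.         0.         0.        ]
top plug_middle_top 0.62 [309.6 211.7] [536.5  20.   47.5]
top plug_middle_top 0.61 [284.3 242.2] [457.7  89.1  47.5]
top plug_broad_top 0.42 [334.  180.4] [618.1 -47.4  47.5]
top plug_narrow_top 0.56 [464.1 241.7] [ 445.8 -386.1   47.5]
top armrest 0.91 [310.4 212.5] [535.7  18.6   0. ]
top offcut 0.73 [288.  182.4] [620.5  78.1   0. ]
scene [[0.783, -0.464, 0.416, 1026.96], [0.623, 0.592, -0.511, -549.701], [-0.009, 0.659, 0.752, 888.355], [0.0, 0.0, 0.0, 1.0]] 50.74315726442663 [-0.01733796  0.          0.          0.          0.        ]
scene plug_middle_top 0.51 [313.7 199.1] [541.3  13.7  47.5]
scene plug_broad_top 0.54 [321.5 230.1] [622.1 -54.4  47.5]
scene plug_broad_top 0.51 [347.8 209.8] [634.7  39.6  47.5]
scene plug_narrow_top 0.5 [309.2 169.6] [460.6  92.3  47.5]
scene plug_narrow_top 0.41 [310.7 211.6] [562.6 -24.7  47.5]
scene plug_narrow_top 0.25 [399.8 245.4] [800.4  26.3  47.5]
scene armrest 0.89 [314.2 211.3] [543.2  11.7   0. ]
scene offcut 0.76 [349.8 210.5] [618.3  74.2  -0. ]
{'time': 0.6, 'qpos': array([-1.34560680e+00,  1.23744839e-01,  1.65028311e+00, -1.06569193e-05,
        1.36749962e+00, -8.26145724e-02]), 'qd': array([ 0.00119976,  0.00170233, -0.00077507, -0.0001479 , -0.0007353 ,
       -0.00113012]), 'joint_torque': array([-8.58329477e-04, -4.23288810e+01, -3.65523612e+01, -4.69926272e-05,
        6.50286765e-04,  1.47382804e-05]), 'position': array([ 196.88785247, -619.45997342,  208.76793916]), 'tool_rot': array([3.14152865e+00, 1.57727482e-05, 3.07806246e-01]), 'wrist_force': array([-0.07709137,  0.14906984,  0.6246804 ]), 'torque': array([-0.02646518,  0.04768895,  0.03015994]), 'finger_force': 0.0, 'grip_width': 85.33431397031238}
```

```bash
python3 - <<'E'
from h import *
a=cv2.imread("pics/top0.png")[120:300,190:430]; cv2.imwrite("pics/tc.png",cv2.resize(a,None,fx=3.3,fy=3.3,interpolation=cv2.INTER_CUBIC))
b=cv2.imread("pics/scene0.png")[110:310,210:450]; cv2.imwrite("pics/sc.png",cv2.resize(b,None,fx=3,fy=3,interpolation=cv2.INTER_CUBIC))
E
```

```text
(no output)
```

View pics/tc.png

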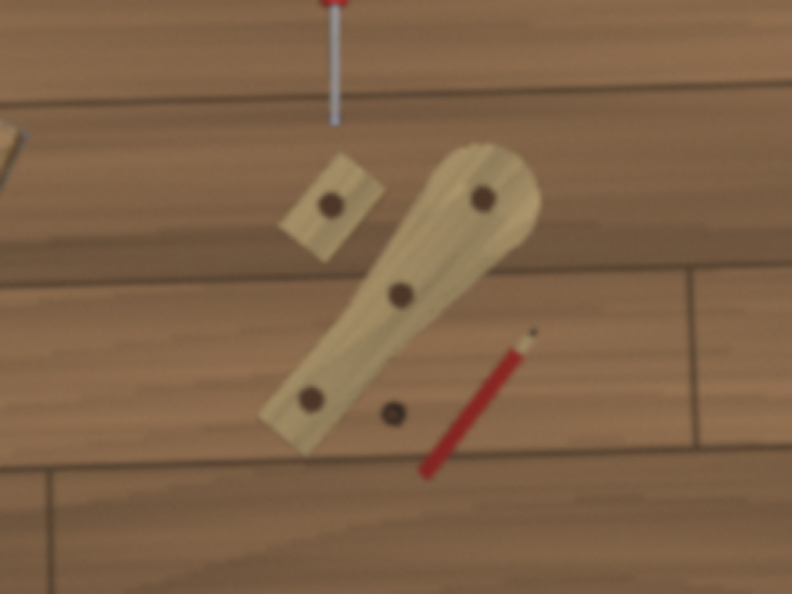

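View pics/sc.png

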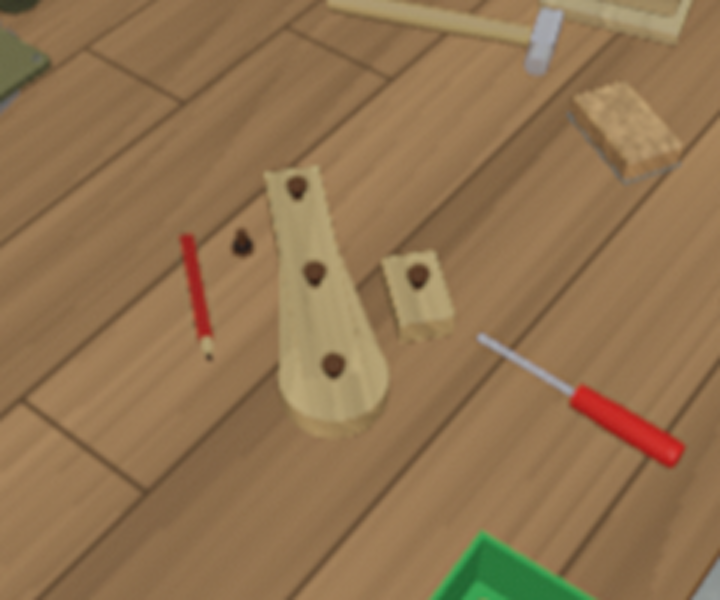

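Top crop: plugs at about (483,198) broad, (401,295) middle and (311,399) narrow; the offcut plug is at (331,205), the spare plug at (393,413). In the scene crop, broad is at (333,362), middle (315,270), narrow (297,184). The view is clear all round. Next I refine by segmenting the dark heads in both cameras.

```bash
cat >> h.py <<'E'
def heads(cam,im,guess):
    out=[]
    for g in guess:
        x,y=map(int,np.round(g)); r=7
        p=im[y-r:y+r+1,x-r:x+r+1].astype(float).max(2)
        w=np.clip(115-p,0,60); Y,X=np.mgrid[-r:r+1,-r:r+1]
        w[np.hypot(X,Y)>r]=0
        out.append((x+(w*X).sum()/w.sum(), y+(w*Y).sum()/w.sum()))
    return out
E
python3 - <<'E'
from h import *
G={"top":[(311.5,209.4),(336.4,180),(284.2,240.9)],"scene":[(315,200),(321,230.5),(309,171.5)]}
for c in G:
    im=cv2.imread(f"pics/{c}0.png")
    h=heads(c,im,G[c]); P=np.array([ray(c,p,45.) for p in h])
    print(c,np.round(h,1).tolist(),np.round(P,1).tolist(),[np.linalg.norm(P[i]-P[0]).round(1) for i in (1,2)])
    x,y=map(int,h[0]); print(im[y-5:y+6,x-5:x+6].max(2))
    M=P[:,:2]; s=np.array([0,103,-110.]); d=M[1]-M[2]; d/=np.linalg.norm(d); o=M.mean(0)-d*s.mean()
    print("fit",np.round([o+d*k for k in s],1).tolist(),"yaw",np.arctan2(d[1],d[0]))
E
```

```text
top [[311.1, 209.0], [335.9, 179.8], [283.9, 240.6]] [[543.6, 15.9, 45.0], [619.9, -52.6, 45.0], [461.9, 90.2, 45.0]] [np.float64(102.5), np.float64(110.4)]
[[162 159 155 151 150 149 152 153 154 155 155]
 [159 154 147 138 130 127 132 140 146 153 154]
 [155 146 128 109  96  92  99 110 127 145 151]
 [153 135 108  87  79  79  81  88 105 132 144]
 [151 130  98  81  78  78  78  81  94 122 138]
 [152 130  96  79  78  78  78  79  90 116 135]
 [154 134 100  81  78  77  77  81  93 116 134]
 [156 143 116  91  81  80  81  89 105 124 137]
 [157 151 134 111  95  88  92 106 122 135 142]
 [157 154 149 136 120 112 115 125 136 142 147]
 [157 157 152 145 138 133 134 138 142 146 150]]
fit [[543.5, 16.2], [619.9, -52.8], [461.9, 90.0]] yaw -0.7351442807852169
scene [[314.4, 201.2], [320.8, 231.8], [308.6, 172.5]] [[546.2, 10.6, 45.0], [622.8, -58.4, 45.0], [465.2, 84.1, 45.0]] [np.float64(103.1), np.float64(109.3)]
[[163 162 162 158 158 156 157 164 171 174 177]
 [163 161 151 136 125 119 120 133 150 166 175]
 [162 155 134 109  97  93  93  97 116 147 169]
 [160 144 116  95  90  91  91  89  94 125 161]
 [161 140 109  91  90  93  93  90  92 120 160]
 [163 148 116  91  90  92  91  88  94 129 163]
 [164 156 130  94  83  85  84  79 104 146 168]
 [163 160 145 108  73  62  60  79 133 166 174]
 [164 161 156 131  94  70  67 103 155 175 176]
 [164 161 159 151 136 117 116 142 168 178 176]
 [164 160 160 163 162 157 158 168 176 177 176]]
fit [[546.5, 10.5], [622.9, -58.5], [464.9, 84.3]] yaw -0.7349461456766131
```

Emit:
arm_command(plan=[{"grip": 1, "tx": 34.7, "ty": 63.4, "tz": 1}, {"grip": 1, "tx": 34.7, "ty": 63.4, "tz": 1}, {"grip": 1, "tx": 34.7, "ty": 63.4, "tz": 1}, {"grip": 1, "tx": 34.7, "ty": 63.4, "tz": 1}, {"grip": 1, "tx": 34.7, "ty": 63.4, "tz": 1}, {"grip": 1, "tx": 34.7, "ty": 63.4, "tz": 1}, {"grip": 1, "tx": 34.7, "ty": 63.4, "tz": 1}, {"grip": 1, "tx": 34.7, "ty": 63.4, "tz": 1}, {"grip": 1, "tx": 34.7, "ty": 63.4, "tz": 1}, {"grip": 1, "tx": 34.7, "ty": 63.4, "tz": 1}, {"grip": 1, "tx": 34.7, "ty": 63.4, "tz": 1}, {"grip": 1, "tx": 34.7, "ty": 63.4, "tz": 1}], newtons=20)

```text
validation failed for argument at $.pl...
```

Emit:
arm_command(plan=[{"grip": 1.0, "tx": 34.7, "ty": 63.4, "tz": 1.0, "turn": 0.0}, {"grip": 1.0, "tx": 34.7, "ty": 63.4, "tz": 1.0, "turn": 0.0}, {"grip": 1.0, "tx": 34.7, "ty": 63.4, "tz": 1.0, "turn": 0.0}, {"grip": 1.0, "tx": 34.7, "ty": 63.4, "tz": 1.0, "turn": 0.0}, {"grip": 1.0, "tx": 34.7, "ty": 63.4, "tz": 1.0, "turn": 0.0}, {"grip": 1.0, "tx": 34.7, "ty": 63.4, "tz": 1.0, "turn": 0.0}, {"grip": 1.0, "tx": 34.7, "ty": 63.4, "tz": 1.0, "turn": 0.0}, {"grip": 1.0, "tx": 34.7, "ty": 63.4, "tz": 1.0, "turn": 0.0}, {"grip": 1.0, "tx": 34.7, "ty": 63.4, "tz": 1.0, "turn": 0.0}, {"grip": 1.0, "tx": 34.7, "ty": 63.4, "tz": 1.0, "turn": 0.0}, {"grip": 1.0, "tx": 34.7, "ty": 63.4, "tz": 1.0, "turn": 0.0}, {"grip": 1.0, "tx": 34.7, "ty": 63.4, "tz": 1.0, "turn": 0.0}], newtons=20)

```text
time: 2.1
position: [544.8, 17.3, 219.0]
tool_rot: [3.142, -0.001, 0.31]
wrist_force: [0.1, -0.3, -0.4]
grip_width: 0.1
finger_force: 0.0
```

Emit:
arm_command(plan=[{"grip": 1.0, "tx": 0.0, "ty": 0.0, "tz": -4.0, "turn": 0.0}, {"grip": 1.0, "tx": 0.0, "ty": 0.0, "tz": -8.0, "turn": 0.0}, {"grip": 1.0, "tx": 0.0, "ty": 0.0, "tz": -12.0, "turn": 0.0}, {"grip": 1.0, "tx": 0.0, "ty": 0.0, "tz": -14.5, "turn": 0.0}, {"grip": 1.0, "tx": 0.0, "ty": 0.0, "tz": -15.5, "turn": 0.0}, {"grip": 1.0, "tx": 0.0, "ty": 0.0, "tz": -16.0, "turn": 0.0}, {"grip": 1.0, "tx": 0.0, "ty": 0.0, "tz": -16.0, "turn": 0.0}])

```text
time: 2.98
position: [544.6, 14.5, 59.6]
tool_rot: [3.141, -0.001, 0.308]
wrist_force: [0.2, 0.4, 0.3]
grip_width: -0.1
finger_force: 0.0
```

```bash
python3 - <<'E'
from h import *
o=ctrl.get_obs(); print(o["position"],o["wrist_force"])
im=[]
for c,(x,y) in (("scene",(314,195)),("top",(311,209))):
    a=ctrl.camera(c)[y-50:y+50,x-66:x+67]; im.append(cv2.resize(a,None,fx=3,fy=3,interpolation=cv2.INTER_CUBIC))
cv2.imwrite("pics/m1.png",np.hstack(im))
E
```

```text
[544.60689533  14.48586919  59.64256412] [0.18262698 0.38624612 0.33286722]
```

View pics/m1.png

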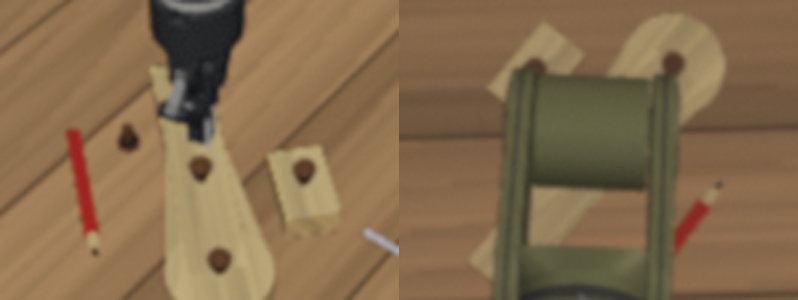

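```bash
cat >> h.py <<'E'
def proj(cam,P):
    m=ctrl.camera_model(cam); f=200/np.tan(np.radians(m["vfov"])/2)
    K=np.array([[f,0,m["cx"]],[0,f,m["cy"]],[0,0,1]])
    T=np.linalg.inv(np.array(m["pose"])); q=T[:3,:3]@np.array(P,float)+T[:3,3]
    return cv2.projectPoints(np.array([[q[0],-q[1],-q[2]]]),np.zeros(3),np.zeros(3),K,np.array(m["D"],float))[0][0,0]
E
python3 - <<'E'
from h import *
a=ctrl.camera("scene"); cv2.imwrite("pics/s1.png",a)
b=a[165:225,275:355]; b=cv2.resize(b,None,fx=9,fy=9,interpolation=cv2.INTER_NEAREST)
for P,col in (((544.6,14.5,59.6),(0,255,0)),((544.6,14.5,47.5),(255,0,255)),((543.5,16.,47.5),(0,255,255))):
    p=proj("scene",P); print(P,p,np.round((p-[275,165]+.5)*9)); cv2.circle(b,tuple(int(v) for v in (p-[275,165]+.5)*9),4,col,-1)
cv2.imwrite("pics/s1c.png",b)
E
```

```text
(544.6, 14.5, 59.6) [314.75489571 196.4451272 ] [362. 288.]
(544.6, 14.5, 47.5) [314.85365283 199.47959755] [363. 315.]
(543.5, 16.0, 47.5) [314.88872311 198.95579767] [363. 310.]
```

View pics/s1c.png

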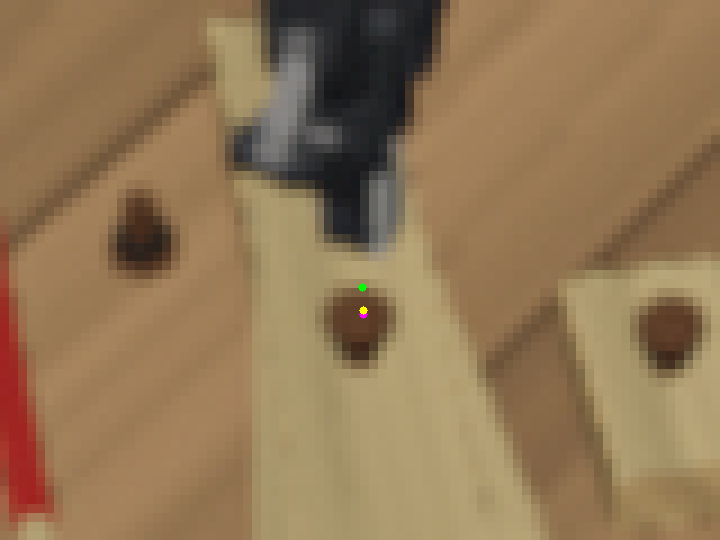

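The fingertips show at (362,245), but the calibration puts the TCP at (362,288), so they appear about 5 px (15–19 mm) too high or too far back. The start pictures, with the hand open, can serve as a check without taking new ones.

```bash
python3 - <<'E'
from h import *
tiles=[]
yx=np.array([.303,-.953,0]); xx=np.array([.953,.303,0])
T=np.array([196.9,-619.5,208.8])
for c in ("top","scene"):
    a=cv2.imread(f"pics/{c}0.png"); p=proj(c,T); print(c,p)
    x0=int(np.clip(p[0]-50,0,540)); y0=int(np.clip(p[1]-65,0,270))
    b=cv2.resize(a[y0:y0+130,x0:x0+100],None,fx=4,fy=4,interpolation=cv2.INTER_CUBIC)
    for Q,col in ((T,(0,255,0)),(T+[0,0,13]+yx*42.5,(255,0,255)),(T+[0,0,13]-yx*42.5,(255,255,0)),(T+[0,0,73],(0,255,255))):
        q=(proj(c,Q)-[x0,y0]+.5)*4; print(q); cv2.circle(b,tuple(int(v) for v in q),4,col,-1)
    tiles.append(b)
cv2.imwrite("pics/st.png",np.hstack(tiles))
E
```

```text
top [592.3797171  350.49909383]
[211.51886839 323.99637532]
[295.07616154 304.81538378]
[152.60826886 354.23377788]
[284.19826136 356.6104626 ]
scene [-26.82732556 253.83867701]
[-105.30930226  265.35470805]
[-198.54593005  319.94559145]
[-49.81980092 184.67438574]
[-204.30611902  175.66048295]
```

View pics/st.png

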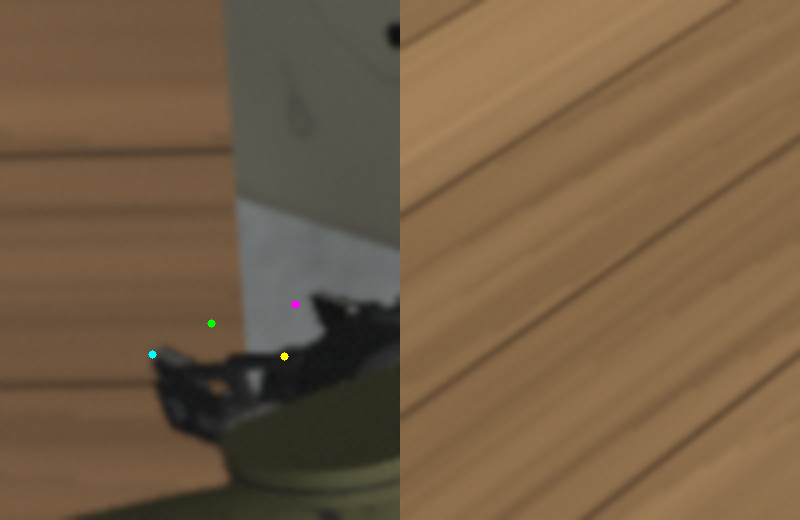

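In the top crop the open tips at (163,349) and (315,295) sit about 20 mm higher than the reported TCP implies. The offset looks vertical with little sideways error. I'll descend in small steps, watching the force.

Emit:
arm_command(plan=[{"grip": 1.0, "tx": 0.0, "ty": 0.0, "tz": -0.4, "turn": 0.0}, {"grip": 1.0, "tx": 0.0, "ty": 0.0, "tz": -0.8, "turn": 0.0}, {"grip": 1.0, "tx": 0.0, "ty": 0.0, "tz": -1.0, "turn": 0.0}, {"grip": 1.0, "tx": 0.0, "ty": 0.0, "tz": -1.1, "turn": 0.0}, {"grip": 1.0, "tx": 0.0, "ty": 0.0, "tz": -1.2, "turn": 0.0}, {"grip": 1.0, "tx": 0.0, "ty": 0.0, "tz": -1.3, "turn": 0.0}])

```text
time: 3.88
position: [544.0, 14.5, 45.7]
tool_rot: [3.141, -0.0, 0.308]
wrist_force: [-0.2, -1.5, -0.1]
grip_width: -0.2
finger_force: 0.0
```

Emit:
arm_command(plan=[{"grip": 1.0, "tx": 0.0, "ty": 0.0, "tz": -0.1, "turn": 0.0}, {"grip": 1.0, "tx": 0.0, "ty": 0.0, "tz": -0.2, "turn": 0.0}, {"grip": 1.0, "tx": 0.0, "ty": 0.0, "tz": -0.3, "turn": 0.0}, {"grip": 1.0, "tx": 0.0, "ty": 0.0, "tz": -0.4, "turn": 0.0}])

```text
time: 4.38
position: [543.9, 14.6, 41.7]
tool_rot: [-3.142, 0.0, 0.308]
wrist_force: [0.0, 0.4, -0.1]
grip_width: -0.2
finger_force: 0.0
```

```bash
python3 - <<'E'
from h import *
o=ctrl.get_obs(); print(o["position"],o["wrist_force"],o["torque"])
a=ctrl.camera("scene"); cv2.imwrite("pics/s2.png",a)
b=a[165:225,275:355]; b=cv2.resize(b,None,fx=9,fy=9,interpolation=cv2.INTER_NEAREST)
p=proj("scene",o["position"]); print((p-[275,165]+.5)*9)
cv2.circle(b,tuple(int(v) for v in (p-[275,165]+.5)*9),4,(0,255,0),-1)
cv2.imwrite("pics/s2c.png",b)
E
```

```text
[543.90852564  14.55804628  41.66741005] [ 0.0112748   0.42240141 -0.12158849] [-0.03393862  0.00205399  0.00365093]
[361.92192309 326.62662895]
```

View pics/s2c.png

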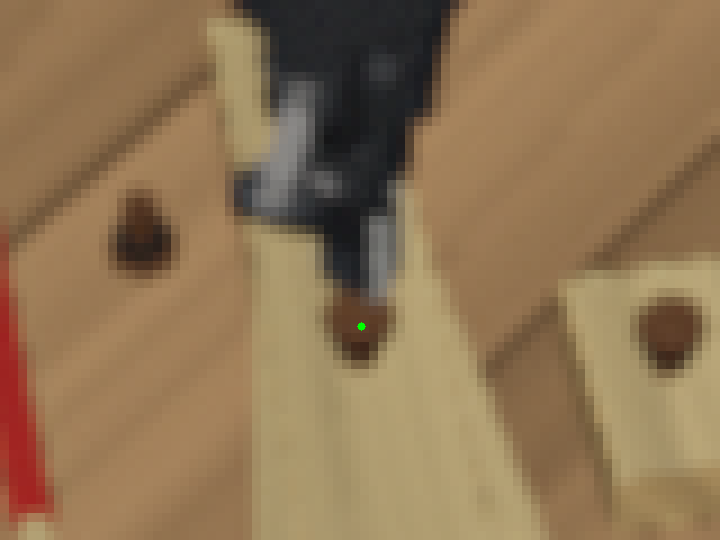

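Emit:
arm_command(plan=[{"grip": 1.0, "tx": 0.0, "ty": 0.0, "tz": -0.2, "turn": 0.0}, {"grip": 1.0, "tx": 0.0, "ty": 0.0, "tz": -0.4, "turn": 0.0}, {"grip": 1.0, "tx": 0.0, "ty": 0.0, "tz": -0.6, "turn": 0.0}, {"grip": 1.0, "tx": 0.0, "ty": 0.0, "tz": -0.7, "turn": 0.0}, {"grip": 1.0, "tx": 0.0, "ty": 0.0, "tz": -0.8, "turn": 0.0}, {"grip": 1.0, "tx": 0.0, "ty": 0.0, "tz": -0.9, "turn": 0.0}])

```text
time: 5.18
position: [543.9, 14.5, 32.7]
tool_rot: [3.142, -0.0, 0.308]
wrist_force: [-0.7, -0.7, -0.0]
grip_width: -0.3
finger_force: 0.0
```

Emit:
arm_command(plan=[{"grip": 1.0, "tx": 0.0, "ty": 0.0, "tz": -0.1, "turn": 0.0}, {"grip": 1.0, "tx": 0.0, "ty": 0.0, "tz": -0.2, "turn": 0.0}, {"grip": 1.0, "tx": 0.0, "ty": 0.0, "tz": -0.25, "turn": 0.0}, {"grip": 1.0, "tx": 0.0, "ty": 0.0, "tz": -0.3, "turn": 0.0}, {"grip": 1.0, "tx": 0.0, "ty": 0.0, "tz": -0.35, "turn": 0.0}])

```text
time: 5.8
position: [543.9, 14.5, 29.2]
tool_rot: [-3.142, -0.0, 0.308]
wrist_force: [0.1, -0.1, -0.1]
grip_width: 0.1
finger_force: 0.0
```

```bash
python3 - <<'E'
from h import *
o=ctrl.get_obs(); print(o["position"],o["wrist_force"],o["torque"])
a=ctrl.camera("scene"); cv2.imwrite("pics/s3.png",a)
b=a[165:225,275:355]; b=cv2.resize(b,None,fx=9,fy=9,interpolation=cv2.INTER_NEAREST)
cv2.imwrite("pics/s3c.png",b)
E
```

```text
[543.90824347  14.54635118  29.21207287] [ 0.10160781 -0.11974854 -0.11669884] [ 0.0565982  -0.01648799 -0.01537468]
```

View pics/s3c.png

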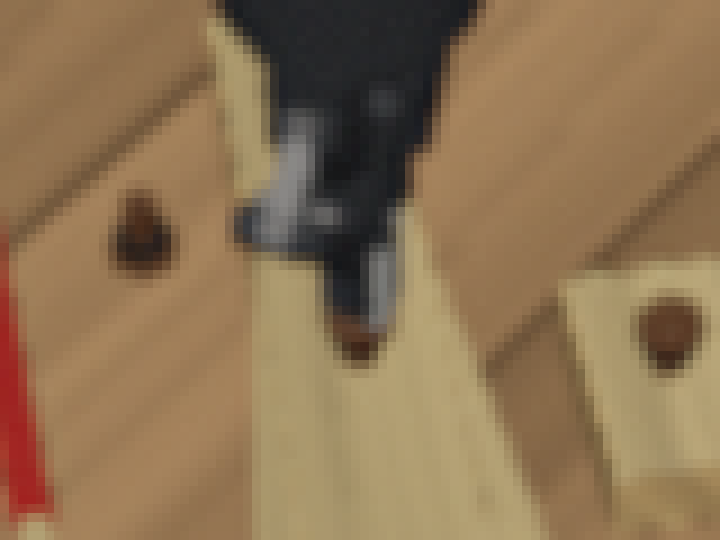

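The tip's lower edge is at row ~322 over the head (rows 288–338), and head and washer are unmoved with no force yet. Going on in fine steps.

Emit:
arm_command(plan=[{"grip": 1.0, "tx": 0.0, "ty": 0.0, "tz": -0.05, "turn": 0.0}, {"grip": 1.0, "tx": 0.0, "ty": 0.0, "tz": -0.1, "turn": 0.0}, {"grip": 1.0, "tx": 0.0, "ty": 0.0, "tz": -0.15, "turn": 0.0}])

```text
time: 6.22
position: [543.9, 14.6, 27.7]
tool_rot: [-3.142, -0.0, 0.308]
wrist_force: [0.3, -0.6, -0.4]
grip_width: -0.2
finger_force: 0.0
```

Emit:
arm_command(plan=[{"grip": 1.0, "tx": 0.0, "ty": 0.0, "tz": -0.05, "turn": 0.0}, {"grip": 1.0, "tx": 0.0, "ty": 0.0, "tz": -0.1, "turn": 0.0}, {"grip": 1.0, "tx": 0.0, "ty": 0.0, "tz": -0.15, "turn": 0.0}])

```text
time: 6.6
position: [543.9, 14.5, 26.2]
tool_rot: [3.142, -0.0, 0.308]
wrist_force: [0.7, -0.6, 0.0]
grip_width: -0.4
finger_force: 0.0
```

Emit:
arm_command(plan=[{"grip": 1.0, "tx": 0.0, "ty": 0.0, "tz": -0.05, "turn": 0.0}, {"grip": 1.0, "tx": 0.0, "ty": 0.0, "tz": -0.1, "turn": 0.0}, {"grip": 1.0, "tx": 0.0, "ty": 0.0, "tz": -0.15, "turn": 0.0}])

```text
time: 6.98
position: [543.9, 14.6, 25.0]
tool_rot: [-3.142, 0.0, 0.308]
wrist_force: [-1.1, 0.6, 3.3]
grip_width: -0.1
finger_force: 1.4
```

```bash
python3 - <<'E'
from h import *
for i in range(6):
    a=ctrl.camera("scene"); o=ctrl.get_obs(); print(o["position"].round(2),o["wrist_force"].round(2),o["torque"].round(3))
cv2.imwrite("pics/s4.png",a)
x=cv2.imread("pics/s3.png"); print(a[192:210,309:320].max(2)); print(x[192:210,309:320].max(2))
E
```

```text
[543.94  14.54  24.95] [-1.66  0.97  3.56] [ 0.02   0.269 -0.006]
[543.92  14.56  24.94] [-0.69  0.09  2.31] [-0.038  0.265  0.038]
[543.94  14.57  24.96] [-1.47  0.86  3.01] [-0.027  0.254 -0.001]
[543.93  14.56  24.91] [-1.38  0.62  3.23] [0.024 0.288 0.004]
[543.92  14.55  24.9 ] [-1.38  0.54  2.81] [ 0.03   0.255 -0.005]
[543.92  14.55  24.87] [-1.36  1.4   1.89] [-0.012  0.264 -0.009]
[[ 55  48  40  33  34  33  32  36  41  75 136]
 [ 51  44  35  28  27  28  36  59  68  85 136]
 [ 52  39  31  29  26  27  48  91 103  99 137]
 [103  67  36  28  28  27  53 102 118 106 134]
 [147 108  56  32  30  28  53 103 121 104 129]
 [163 129  73  43  37  33  52 101 119 103 125]
 [165 133  77  46  40  37  50  93 116 108 137]
 [164 133  82  46  42  38  48  86 115 121 153]
 [164 139  92  53  43  37  53  95 121 134 163]
 [165 152 116  82  67  62  74 109 127 145 167]
 [167 160 135 100  82  78  84 102 122 154 172]
 [167 164 149 115  78  67  67  83 126 164 176]
 [166 164 159 133  95  70  71 102 149 174 178]
 [167 163 162 155 137 118 119 143 170 179 178]
 [167 163 163 166 165 160 161 170 179 180 179]
 [
[... 286 characters left out ...]
 115  56  34  30  28  53 103 120 106 133]
 [165 127  68  42  37  35  52 103 120 106 135]
 [163 127  69  44  42  38  53 102 119 110 141]
 [164 132  77  44  42  36  49  94 117 119 154]
 [164 138  95  61  46  38  53  97 118 127 161]
 [163 143 107  83  78  69  74 109 121 132 163]
 [165 152 120  94  91  91  90 104 113 135 165]
 [167 159 132  96  85  86  83  85 108 149 172]
 [167 163 147 110  74  64  62  80 134 169 177]
 [167 164 158 134  97  70  68 106 157 179 178]
 [167 164 162 155 139 119 119 144 171 180 178]
 [167 163 163 166 165 160 162 170 178 180 178]
 [167 163 161 167 173 177 177 178 179 179 178]
 [168 163 161 164 171 177 178 178 178 179 178]
 [169 164 160 163 169 175 178 177 177 178 178]]
```

Emit:
arm_command(plan=[{"grip": 1.0, "tx": 0.0, "ty": 0.0, "tz": -0.03, "turn": 0.0}, {"grip": 1.0, "tx": 0.0, "ty": 0.0, "tz": -0.06, "turn": 0.0}])

```text
time: 7.52
position: [543.9, 14.6, 24.1]
tool_rot: [3.142, -0.0, 0.308]
wrist_force: [-2.1, 0.1, 3.2]
grip_width: 0.1
finger_force: 1.4
```

Emit:
arm_command(plan=[{"grip": 1.0, "tx": 0.0, "ty": 0.0, "tz": -0.05, "turn": 0.0}, {"grip": 1.0, "tx": 0.0, "ty": 0.0, "tz": -0.1, "turn": 0.0}, {"grip": 1.0, "tx": 0.0, "ty": 0.0, "tz": -0.15, "turn": 0.0}, {"grip": 1.0, "tx": 0.0, "ty": 0.0, "tz": -0.2, "turn": 0.0}, {"grip": 1.0, "tx": 0.0, "ty": 0.0, "tz": -0.25, "turn": 0.0}, {"grip": 1.0, "tx": 0.0, "ty": 0.0, "tz": -0.3, "turn": 0.0}, {"grip": 1.0, "tx": 0.0, "ty": 0.0, "tz": -0.35, "turn": 0.0}, {"grip": 1.0, "tx": 0.0, "ty": 0.0, "tz": -0.4, "turn": 0.0}])

```text
time: 8.52
position: [543.9, 14.5, 20.1]
tool_rot: [3.142, -0.0, 0.308]
wrist_force: [-0.3, -0.4, 1.8]
grip_width: -0.2
finger_force: 1.4
```

Emit:
arm_command(plan=[{"grip": 1.0, "tx": 0.0, "ty": 0.0, "tz": -0.05, "turn": 0.0}, {"grip": 1.0, "tx": 0.0, "ty": 0.0, "tz": -0.1, "turn": 0.0}, {"grip": 1.0, "tx": 0.0, "ty": 0.0, "tz": -0.15, "turn": 0.0}, {"grip": 1.0, "tx": 0.0, "ty": 0.0, "tz": -0.2, "turn": 0.0}, {"grip": 1.0, "tx": 0.0, "ty": 0.0, "tz": -0.25, "turn": 0.0}])

```text
time: 9.15
position: [543.9, 14.5, 17.6]
tool_rot: [3.142, -0.0, 0.308]
wrist_force: [-1.1, -0.2, 2.9]
grip_width: 0.1
finger_force: 1.4
```

Emit:
arm_command(plan=[{"grip": 1.0, "tx": 0.0, "ty": 0.0, "tz": -0.05, "turn": 0.0}, {"grip": 1.0, "tx": 0.0, "ty": 0.0, "tz": -0.1, "turn": 0.0}, {"grip": 1.0, "tx": 0.0, "ty": 0.0, "tz": -0.15, "turn": 0.0}])

```text
time: 9.52
position: [543.9, 14.6, 16.1]
tool_rot: [3.142, -0.0, 0.308]
wrist_force: [-0.8, -0.5, 3.1]
grip_width: 0.1
finger_force: 1.4
```

Emit:
arm_command(plan=[{"grip": 1.0, "tx": 0.0, "ty": 0.0, "tz": -0.05, "turn": 0.0}, {"grip": 1.0, "tx": 0.0, "ty": 0.0, "tz": -0.1, "turn": 0.0}, {"grip": 1.0, "tx": 0.0, "ty": 0.0, "tz": -0.15, "turn": 0.0}])

```text
time: 9.9
position: [543.9, 14.5, 14.9]
tool_rot: [-3.142, 0.0, 0.308]
wrist_force: [-2.4, 0.5, 5.9]
grip_width: -0.2
finger_force: 2.7
```

```bash
python3 - <<'E'
from h import *
for i in range(2):
    a=ctrl.camera("scene"); o=ctrl.get_obs(); print(o["position"].round(2),o["wrist_force"].round(2),o["torque"].round(3))
cv2.imwrite("pics/s5.png",a)
b=a[165:225,275:355]; b=cv2.resize(b,None,fx=9,fy=9,interpolation=cv2.INTER_NEAREST)
cv2.imwrite("pics/s5c.png",b)
E
```

```text
[543.93  14.54  14.85] [-2.44  0.17  5.03] [-0.047  0.41  -0.032]
[543.93  14.57  14.88] [-2.51  0.87  6.15] [ 0.036  0.379 -0.035]
```

View pics/s5c.png

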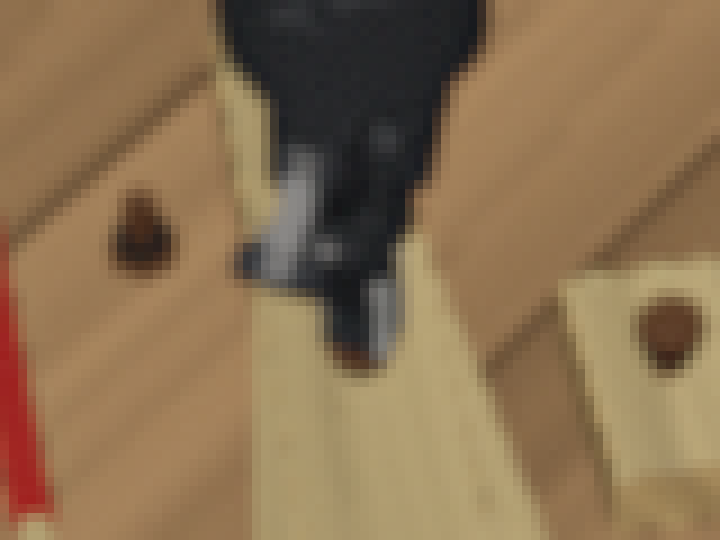

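Force is rising to about 6 N and the picture shows the head down, its rim at row ~360 just below the tip: the washer is bearing. A bit more.

Emit:
arm_command(plan=[{"grip": 1.0, "tx": 0.0, "ty": 0.0, "tz": -0.05, "turn": 0.0}, {"grip": 1.0, "tx": 0.0, "ty": 0.0, "tz": -0.1, "turn": 0.0}, {"grip": 1.0, "tx": 0.0, "ty": 0.0, "tz": -0.1, "turn": 0.0}, {"grip": 1.0, "tx": 0.0, "ty": 0.0, "tz": -0.1, "turn": 0.0}])

```text
time: 10.5
position: [544.0, 14.5, 14.3]
tool_rot: [-3.142, 0.0, 0.308]
wrist_force: [-3.2, -0.0, 7.3]
grip_width: 0.0
finger_force: 3.7
```

Emit:
arm_command(plan=[{"grip": 1.0, "tx": -0.03, "ty": 0.0, "tz": -0.03, "turn": 0.0}, {"grip": 1.0, "tx": -0.05, "ty": 0.0, "tz": -0.07, "turn": 0.0}, {"grip": 1.0, "tx": -0.05, "ty": 0.0, "tz": -0.1, "turn": 0.0}, {"grip": 1.0, "tx": -0.05, "ty": 0.0, "tz": -0.1, "turn": 0.0}])

```text
time: 11.0
position: [544.0, 14.5, 13.8]
tool_rot: [3.141, -0.001, 0.308]
wrist_force: [-3.7, -0.0, 9.1]
grip_width: -0.0
finger_force: 4.5
```

Emit:
arm_command(plan=[{"grip": 1.0, "tx": 0.0, "ty": 0.0, "tz": 0.1, "turn": 0.0}, {"grip": 1.0, "tx": 0.05, "ty": 0.0, "tz": 0.3, "turn": 0.0}, {"grip": 1.0, "tx": 0.05, "ty": 0.0, "tz": 1.0, "turn": 0.0}, {"grip": 1.0, "tx": 0.05, "ty": 0.0, "tz": 3.0, "turn": 0.0}, {"grip": 1.0, "tx": 0.05, "ty": 0.0, "tz": 5.0, "turn": 0.0}, {"grip": 1.0, "tx": 0.05, "ty": 0.0, "tz": 5.0, "turn": 0.0}])

```text
time: 11.75
position: [546.2, 14.4, 65.9]
tool_rot: [3.139, -0.006, 0.308]
wrist_force: [0.4, 1.0, -0.4]
grip_width: 0.2
finger_force: 0.0
```

```bash
python3 - <<'E'
from h import *
a=ctrl.camera("scene"); o=ctrl.get_obs(); print(o["position"].round(2),o["wrist_force"].round(2))
cv2.imwrite("pics/s6.png",a)
b=a[165:225,275:355]; b=cv2.resize(b,None,fx=9,fy=9,interpolation=cv2.INTER_NEAREST)
cv2.imwrite("pics/s6c.png",b)
# armrest shift check on the untouched broad plug
print(heads("scene",cv2.imread("pics/scene0.png"),[(321,231)]),heads("scene",a,[(321,231)]))
E
```

```text
[545.12  14.45  64.45] [-0.63  0.31  0.62]
[(np.float64(320.7555988315482), np.float64(231.84225900681596))] [(np.float64(320.7542553191489), np.float64(231.90425531914894))]
```

View pics/s6c.png

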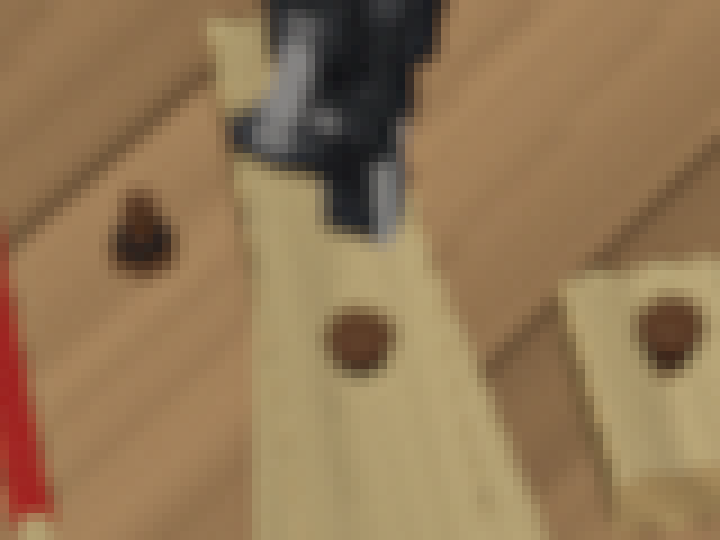

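Middle plug is seated: its head is flat on the wood at (360,340) with no shank or washer gap showing, and the armrest hasn't shifted. On to the broad end.

Emit:
arm_command(plan=[{"grip": 1.0, "tx": 2.6, "ty": -2.3, "tz": 0.0, "turn": 0.0}, {"grip": 1.0, "tx": 5.1, "ty": -4.6, "tz": 0.0, "turn": 0.0}, {"grip": 1.0, "tx": 7.65, "ty": -6.9, "tz": 0.0, "turn": 0.0}, {"grip": 1.0, "tx": 7.65, "ty": -6.9, "tz": -0.5, "turn": 0.0}, {"grip": 1.0, "tx": 7.65, "ty": -6.9, "tz": -1.5, "turn": 0.0}, {"grip": 1.0, "tx": 7.65, "ty": -6.9, "tz": -2.5, "turn": 0.0}, {"grip": 1.0, "tx": 7.65, "ty": -6.9, "tz": -3.0, "turn": 0.0}, {"grip": 1.0, "tx": 7.65, "ty": -6.9, "tz": -3.3, "turn": 0.0}, {"grip": 1.0, "tx": 7.65, "ty": -6.9, "tz": -3.4, "turn": 0.0}, {"grip": 1.0, "tx": 7.65, "ty": -6.9, "tz": -3.4, "turn": 0.0}])

```text
time: 13.05
position: [620.6, -54.4, 28.9]
tool_rot: [3.141, -0.001, 0.308]
wrist_force: [-0.1, -0.4, 0.8]
grip_width: -0.2
finger_force: 0.0
```

```bash
python3 - <<'E'
from h import *
a=ctrl.camera("scene"); o=ctrl.get_obs(); print(o["position"].round(2),o["wrist_force"].round(2))
cv2.imwrite("pics/s7.png",a)
print(a[218:242,312:330].max(2)); print(cv2.imread("pics/s3.png")[188:212,306:324].max(2))
E
```

```text
[620.65 -54.5   29.  ] [ 0.99  0.76 -0.19]
[[143 143 138 112  70  43  40  40  39  39  40  40  37  49  91 140 167 178]
 [143 144 134 103  69  52  47  47  44  43  40  37  44  89 139 165 168 172]
 [142 143 129  97  85  81  69  54  45  43  41  33  47 101 156 175 169 170]
 [139 140 120  92  96 105 100  75  50  41  37  34  42  91 151 173 173 172]
 [129 126 102  71  80  94  98  74  45  35  36  39  44  81 147 174 177 176]
 [125 113  84  59  55  57  60  48  33  28  36  61  69  89 146 175 180 179]
 [119 103  78  62  52  41  37  29  29  25  51  99 107 102 146 176 183 180]
 [101  85  68  59  51  39  31  27  26  29  66 119 124 109 145 177 184 182]
 [115  92  74  65  50  36  28  29  28  33  72 123 125 106 140 175 186 183]
 [151 141 127 116  92  52  33  28  31  32  74 122 125 106 142 177 188 185]
 [170 167 161 155 131  81  42  38  38  32  71 122 125 117 153 181 189 188]
 [172 171 170 168 145  95  49  43  39  34  67 120 129 136 165 185 190 189]
 [172 171 169 170 151 108  62  46  39  36  71 119 132 147 170 185 191 189]
 [171 171 170 169 153 117  82  74  67  57  83 117 127 151 173 186 191 190]
 [172 1
[... 1844 characters left out ...]
149 172 178 181 182 182]
 [171 172 169 167 163 147 110  74  64  62  80 134 169 177 178 180 182 181]
 [170 171 170 167 164 158 134  97  70  68 106 157 179 178 177 179 182 181]
 [171 171 171 167 164 162 155 139 119 119 144 171 180 178 177 178 181 181]
 [171 171 170 167 163 163 166 165 160 162 170 178 180 178 176 178 181 182]
 [171 171 171 167 163 161 167 173 177 177 178 179 179 178 176 177 179 181]
 [170 171 171 168 163 161 164 171 177 178 178 178 179 178 176 177 179 181]
 [170 171 172 169 164 160 163 169 175 178 177 177 178 178 177 176 178 182]
 [170 171 171 170 164 160 161 168 174 177 177 176 178 178 177 176 177 181]
 [173 172 171 170 166 161 162 168 174 177 177 176 177 178 178 176 176 180]]
```

Emit:
arm_command(plan=[{"grip": 1.0, "tx": 0.0, "ty": 0.0, "tz": -0.1, "turn": 0.0}, {"grip": 1.0, "tx": 0.0, "ty": 0.0, "tz": -0.2, "turn": 0.0}, {"grip": 1.0, "tx": 0.0, "ty": 0.0, "tz": -0.25, "turn": 0.0}, {"grip": 1.0, "tx": 0.0, "ty": 0.0, "tz": -0.3, "turn": 0.0}, {"grip": 1.0, "tx": 0.0, "ty": 0.0, "tz": -0.35, "turn": 0.0}, {"grip": 1.0, "tx": 0.0, "ty": 0.0, "tz": -0.4, "turn": 0.0}, {"grip": 1.0, "tx": 0.0, "ty": 0.0, "tz": -0.45, "turn": 0.0}, {"grip": 1.0, "tx": 0.0, "ty": 0.0, "tz": -0.5, "turn": 0.0}, {"grip": 1.0, "tx": 0.0, "ty": 0.0, "tz": -0.55, "turn": 0.0}, {"grip": 1.0, "tx": 0.0, "ty": 0.0, "tz": -0.6, "turn": 0.0}, {"grip": 1.0, "tx": 0.0, "ty": 0.0, "tz": -0.65, "turn": 0.0}, {"grip": 1.0, "tx": 0.0, "ty": 0.0, "tz": -0.7, "turn": 0.0}])

```text
time: 14.6
position: [620.4, -54.5, 21.9]
tool_rot: [3.142, -0.0, 0.308]
wrist_force: [-1.3, 0.6, 3.0]
grip_width: -0.1
finger_force: 1.4
```

Sliding at about 3 N, the same as the first plug.

Emit:
arm_command(plan=[{"grip": 1.0, "tx": 0.0, "ty": 0.0, "tz": -0.05, "turn": 0.0}, {"grip": 1.0, "tx": 0.0, "ty": 0.0, "tz": -0.1, "turn": 0.0}, {"grip": 1.0, "tx": 0.0, "ty": 0.0, "tz": -0.15, "turn": 0.0}, {"grip": 1.0, "tx": 0.0, "ty": 0.0, "tz": -0.2, "turn": 0.0}, {"grip": 1.0, "tx": 0.0, "ty": 0.0, "tz": -0.25, "turn": 0.0}, {"grip": 1.0, "tx": 0.0, "ty": 0.0, "tz": -0.3, "turn": 0.0}, {"grip": 1.0, "tx": 0.0, "ty": 0.0, "tz": -0.35, "turn": 0.0}, {"grip": 1.0, "tx": 0.0, "ty": 0.0, "tz": -0.4, "turn": 0.0}, {"grip": 1.0, "tx": 0.0, "ty": 0.0, "tz": -0.45, "turn": 0.0}, {"grip": 1.0, "tx": 0.0, "ty": 0.0, "tz": -0.5, "turn": 0.0}, {"grip": 1.0, "tx": 0.0, "ty": 0.0, "tz": -0.55, "turn": 0.0}])

```text
time: 15.98
position: [620.4, -54.4, 16.1]
tool_rot: [3.142, -0.0, 0.308]
wrist_force: [-1.5, 0.2, 3.1]
grip_width: 0.0
finger_force: 1.4
```

Emit:
arm_command(plan=[{"grip": 1.0, "tx": 0.0, "ty": 0.0, "tz": -0.05, "turn": 0.0}, {"grip": 1.0, "tx": 0.0, "ty": 0.0, "tz": -0.1, "turn": 0.0}, {"grip": 1.0, "tx": 0.0, "ty": 0.0, "tz": -0.15, "turn": 0.0}, {"grip": 1.0, "tx": 0.0, "ty": 0.0, "tz": -0.2, "turn": 0.0}, {"grip": 1.0, "tx": 0.0, "ty": 0.0, "tz": -0.25, "turn": 0.0}, {"grip": 1.0, "tx": 0.0, "ty": 0.0, "tz": -0.25, "turn": 0.0}])

```text
time: 16.73
position: [620.5, -54.5, 14.4]
tool_rot: [-3.142, 0.0, 0.308]
wrist_force: [-3.4, 0.1, 7.2]
grip_width: -0.1
finger_force: 3.6
```

Emit:
arm_command(plan=[{"grip": 1.0, "tx": -0.03, "ty": 0.0, "tz": -0.05, "turn": 0.0}, {"grip": 1.0, "tx": -0.05, "ty": 0.0, "tz": -0.1, "turn": 0.0}, {"grip": 1.0, "tx": -0.05, "ty": 0.0, "tz": -0.1, "turn": 0.0}, {"grip": 1.0, "tx": -0.05, "ty": 0.0, "tz": -0.1, "turn": 0.0}])

```text
time: 17.23
position: [620.5, -54.5, 13.9]
tool_rot: [3.141, -0.001, 0.308]
wrist_force: [-3.1, 0.9, 9.3]
grip_width: 0.0
finger_force: 4.3
```

Emit:
arm_command(plan=[{"grip": 1.0, "tx": 0.0, "ty": 0.0, "tz": 0.1, "turn": 0.0}, {"grip": 1.0, "tx": 0.05, "ty": 0.0, "tz": 0.3, "turn": 0.0}, {"grip": 1.0, "tx": 0.05, "ty": 0.0, "tz": 1.0, "turn": 0.0}, {"grip": 1.0, "tx": 0.05, "ty": 0.0, "tz": 3.0, "turn": 0.0}, {"grip": 1.0, "tx": 0.05, "ty": 0.0, "tz": 5.0, "turn": 0.0}, {"grip": 1.0, "tx": 0.05, "ty": 0.0, "tz": 5.0, "turn": 0.0}])

```text
time: 17.98
position: [622.7, -54.8, 66.2]
tool_rot: [3.139, -0.005, 0.308]
wrist_force: [0.6, 0.2, -0.5]
grip_width: 0.1
finger_force: 0.0
```

```bash
python3 - <<'E'
from h import *
a=ctrl.camera("scene"); o=ctrl.get_obs(); print(o["position"].round(2),o["wrist_force"].round(2))
cv2.imwrite("pics/s8.png",a)
print(a[218:242,312:330].max(2)); print(cv2.imread("pics/s6.png")[188:212,306:324].max(2))
E
```

```text
[621.64 -54.67  64.66] [ 0.02 -0.36 -0.67]
[[164 163 167 163 140  91  44  40  34  33  44  94 124 110 114 159 175 178]
 [165 164 170 172 158 112  53  42  44  37  46  90 123 117 132 163 169 172]
 [166 164 169 173 164 123  67  44  44  36  46  89 123 132 154 171 168 169]
 [167 166 169 173 169 147 109  88  71  57  57  97 131 149 170 178 173 172]
 [167 167 169 172 173 167 156 147 134 118 110 126 147 165 178 179 177 175]
 [168 167 169 171 173 175 175 173 167 161 157 160 166 175 180 181 180 178]
 [169 167 169 170 172 176 177 177 175 175 177 176 174 177 179 181 181 180]
 [169 167 168 170 171 175 176 176 175 176 178 178 176 176 179 182 184 181]
 [170 167 169 170 171 173 176 176 173 175 177 177 176 176 178 182 185 182]
 [171 168 168 170 171 174 177 176 173 174 177 178 176 175 177 183 187 185]
 [171 168 168 170 172 173 174 169 162 163 167 173 177 176 176 183 188 187]
 [171 169 168 170 171 170 160 145 133 133 139 152 168 174 177 184 190 188]
 [171 170 169 170 169 156 133 110 100 100 103 118 149 169 177 185 191 189]
 [171 171 169 170 163 138 108  94  93  93  91  97 124 160 176 186 191 191]
 [172 1
[... 1844 characters left out ...]
120 159 177 181 182 182]
 [170 171 170 166 151 121  95  93  94  94  90  96 131 164 177 180 182 181]
 [171 171 170 167 159 133 100  87  88  86  81  97 148 172 178 179 181 180]
 [170 171 171 167 162 148 118  88  77  75  84 114 160 176 177 178 181 181]
 [171 171 170 167 163 160 147 128 112 110 131 154 172 178 177 177 181 182]
 [171 171 171 167 164 163 163 162 156 157 168 176 179 178 177 177 180 182]
 [170 171 171 168 163 162 165 172 175 176 178 180 179 178 176 176 178 181]
 [169 171 170 168 164 160 162 170 176 178 178 177 178 179 177 176 178 181]
 [170 171 171 169 165 159 161 169 174 177 176 177 178 178 178 176 177 181]
 [172 173 171 170 166 161 161 169 174 176 177 176 177 178 177 175 177 180]]
```

Broad plug shows the same flat pattern as the middle one, so it is seated. Now the narrow end.

Emit:
arm_command(plan=[{"grip": 1.0, "tx": -4.0, "ty": 3.6, "tz": 0.0, "turn": 0.0}, {"grip": 1.0, "tx": -8.0, "ty": 7.2, "tz": 0.0, "turn": 0.0}, {"grip": 1.0, "tx": -12.0, "ty": 10.8, "tz": 0.0, "turn": 0.0}, {"grip": 1.0, "tx": -15.8, "ty": 14.3, "tz": 0.0, "turn": 0.0}, {"grip": 1.0, "tx": -15.8, "ty": 14.3, "tz": 0.0, "turn": 0.0}, {"grip": 1.0, "tx": -15.8, "ty": 14.3, "tz": -1.0, "turn": 0.0}, {"grip": 1.0, "tx": -15.8, "ty": 14.3, "tz": -2.0, "turn": 0.0}, {"grip": 1.0, "tx": -15.8, "ty": 14.3, "tz": -2.8, "turn": 0.0}, {"grip": 1.0, "tx": -15.8, "ty": 14.3, "tz": -3.2, "turn": 0.0}, {"grip": 1.0, "tx": -15.8, "ty": 14.3, "tz": -3.4, "turn": 0.0}, {"grip": 1.0, "tx": -15.8, "ty": 14.3, "tz": -3.4, "turn": 0.0}])

```text
time: 19.4
position: [462.5, 88.5, 28.6]
tool_rot: [-3.142, 0.0, 0.308]
wrist_force: [0.0, 0.2, 0.1]
grip_width: 0.3
finger_force: 0.0
```

```bash
python3 - <<'E'
from h import *
a=ctrl.camera("scene"); o=ctrl.get_obs(); print(o["position"].round(2),o["wrist_force"].round(2))
cv2.imwrite("pics/s9.png",a)
print(a[162:184,300:318].max(2))
E
```

```text
[462.64  88.53  28.81] [-0.02 -0.77  0.25]
[[ 56  47  40  40  37  33  28  29  28  34  43  52  81 132 156 161 160 157]
 [ 70  52  41  32  29  30  29  26  28  42  75  89  95 133 155 159 158 157]
 [115 103  91  75  56  37  29  28  28  51  96 110 104 132 156 162 157 155]
 [139 131 125 117  95  59  33  29  30  53 100 114 102 131 165 172 161 152]
 [139 135 138 139 120  74  41  35  31  52 100 113 101 132 171 179 161 148]
 [154 149 152 154 132  86  42  38  37  52 100 112 100 133 170 177 162 151]
 [169 166 166 164 143  95  45  40  38  52  99 112 104 138 171 178 171 163]
 [171 169 167 166 149 104  51  40  35  52 100 117 117 150 174 179 177 168]
 [170 168 166 166 156 119  70  47  40  55 102 122 129 158 177 180 177 164]
 [169 168 166 166 159 127  91  78  72  76 109 123 135 160 176 180 177 163]
 [168 168 167 165 160 134 102  92  90  90 103 110 133 160 175 179 178 169]
 [168 168 166 167 164 143 105  87  85  82  82 100 140 163 174 179 179 176]
 [169 169 167 168 168 156 122  85  66  60  74 125 159 170 174 178 181 179]
 [168 169 167 168 169 167 147 105  70  63  93 148 170 172 173 177 180 178]
 [160 166 167 168 169 170 162 137 113 112 129 160 171 171 173 177 180 177]
 [154 165 167 166 168 170 170 161 154 155 161 169 171 170 171 176 180 179]
 [151 165 167 167 168 169 171 171 171 173 173 173 171 170 172 176 180 180]
 [156 166 166 168 170 169 169 171 173 174 174 172 171 170 173 176 179 181]
 [156 165 166 168 170 169 169 171 172 173 172 172 170 170 173 176 180 181]
 [148 159 165 167 170 170 168 169 171 172 172 172 170 171 173 175 178 180]
 [141 154 164 167 170 170 168 168 170 172 172 171 171 172 173 176 179 180]
 [136 150 163 167 169 170 169 169 170 171 172 170 171 172 174 176 178 180]]
```

Same alignment as before. Pressing.

Emit:
arm_command(plan=[{"grip": 1.0, "tx": 0.0, "ty": 0.0, "tz": -0.1, "turn": 0.0}, {"grip": 1.0, "tx": 0.0, "ty": 0.0, "tz": -0.2, "turn": 0.0}, {"grip": 1.0, "tx": 0.0, "ty": 0.0, "tz": -0.25, "turn": 0.0}, {"grip": 1.0, "tx": 0.0, "ty": 0.0, "tz": -0.3, "turn": 0.0}, {"grip": 1.0, "tx": 0.0, "ty": 0.0, "tz": -0.35, "turn": 0.0}, {"grip": 1.0, "tx": 0.0, "ty": 0.0, "tz": -0.4, "turn": 0.0}, {"grip": 1.0, "tx": 0.0, "ty": 0.0, "tz": -0.45, "turn": 0.0}, {"grip": 1.0, "tx": 0.0, "ty": 0.0, "tz": -0.5, "turn": 0.0}, {"grip": 1.0, "tx": 0.0, "ty": 0.0, "tz": -0.55, "turn": 0.0}, {"grip": 1.0, "tx": 0.0, "ty": 0.0, "tz": -0.6, "turn": 0.0}, {"grip": 1.0, "tx": 0.0, "ty": 0.0, "tz": -0.65, "turn": 0.0}, {"grip": 1.0, "tx": 0.0, "ty": 0.0, "tz": -0.7, "turn": 0.0}])

```text
time: 20.95
position: [462.4, 88.6, 21.6]
tool_rot: [-3.142, -0.0, 0.308]
wrist_force: [-0.6, 0.4, 2.2]
grip_width: 0.0
finger_force: 1.4
```

Emit:
arm_command(plan=[{"grip": 1.0, "tx": 0.0, "ty": 0.0, "tz": -0.05, "turn": 0.0}, {"grip": 1.0, "tx": 0.0, "ty": 0.0, "tz": -0.1, "turn": 0.0}, {"grip": 1.0, "tx": 0.0, "ty": 0.0, "tz": -0.15, "turn": 0.0}, {"grip": 1.0, "tx": 0.0, "ty": 0.0, "tz": -0.2, "turn": 0.0}, {"grip": 1.0, "tx": 0.0, "ty": 0.0, "tz": -0.25, "turn": 0.0}, {"grip": 1.0, "tx": 0.0, "ty": 0.0, "tz": -0.3, "turn": 0.0}, {"grip": 1.0, "tx": 0.0, "ty": 0.0, "tz": -0.35, "turn": 0.0}, {"grip": 1.0, "tx": 0.0, "ty": 0.0, "tz": -0.4, "turn": 0.0}, {"grip": 1.0, "tx": 0.0, "ty": 0.0, "tz": -0.45, "turn": 0.0}, {"grip": 1.0, "tx": 0.0, "ty": 0.0, "tz": -0.5, "turn": 0.0}, {"grip": 1.0, "tx": 0.0, "ty": 0.0, "tz": -0.55, "turn": 0.0}])

```text
time: 22.32
position: [462.4, 88.6, 16.1]
tool_rot: [3.142, -0.0, 0.308]
wrist_force: [-1.3, 0.1, 2.6]
grip_width: 0.0
finger_force: 1.4
```

Emit:
arm_command(plan=[{"grip": 1.0, "tx": 0.0, "ty": 0.0, "tz": -0.05, "turn": 0.0}, {"grip": 1.0, "tx": 0.0, "ty": 0.0, "tz": -0.1, "turn": 0.0}, {"grip": 1.0, "tx": 0.0, "ty": 0.0, "tz": -0.15, "turn": 0.0}, {"grip": 1.0, "tx": 0.0, "ty": 0.0, "tz": -0.2, "turn": 0.0}, {"grip": 1.0, "tx": 0.0, "ty": 0.0, "tz": -0.25, "turn": 0.0}, {"grip": 1.0, "tx": 0.0, "ty": 0.0, "tz": -0.25, "turn": 0.0}])

```text
time: 23.08
position: [462.5, 88.6, 14.2]
tool_rot: [-3.142, 0.0, 0.308]
wrist_force: [-3.6, 0.5, 8.3]
grip_width: 0.2
finger_force: 3.8
```

Emit:
arm_command(plan=[{"grip": 1.0, "tx": -0.03, "ty": 0.0, "tz": -0.05, "turn": 0.0}, {"grip": 1.0, "tx": -0.05, "ty": 0.0, "tz": -0.08, "turn": 0.0}, {"grip": 1.0, "tx": -0.05, "ty": 0.0, "tz": -0.08, "turn": 0.0}, {"grip": 1.0, "tx": -0.05, "ty": 0.0, "tz": -0.08, "turn": 0.0}])

```text
time: 23.58
position: [462.5, 88.6, 13.8]
tool_rot: [3.141, -0.001, 0.308]
wrist_force: [-2.4, -0.3, 7.9]
grip_width: 0.4
finger_force: 4.4
```

Emit:
arm_command(plan=[{"grip": 1.0, "tx": 0.0, "ty": 0.0, "tz": 0.1, "turn": 0.0}, {"grip": 1.0, "tx": 0.05, "ty": 0.0, "tz": 0.3, "turn": 0.0}, {"grip": 1.0, "tx": 0.05, "ty": 0.0, "tz": 1.0, "turn": 0.0}, {"grip": 1.0, "tx": 0.05, "ty": 0.0, "tz": 3.0, "turn": 0.0}, {"grip": 1.0, "tx": 0.05, "ty": 0.0, "tz": 6.0, "turn": 0.0}, {"grip": 1.0, "tx": 0.05, "ty": 0.0, "tz": 10.0, "turn": 0.0}, {"grip": 1.0, "tx": 0.05, "ty": 0.0, "tz": 14.0, "turn": 0.0}, {"grip": 1.0, "tx": 0.05, "ty": 0.0, "tz": 17.0, "turn": 0.0}, {"grip": 1.0, "tx": 0.05, "ty": 0.0, "tz": 17.0, "turn": 0.0}, {"grip": 1.0, "tx": 0.05, "ty": 0.0, "tz": 17.0, "turn": 0.0}])

```text
time: 24.82
position: [461.7, 88.4, 181.4]
tool_rot: [-3.141, 0.002, 0.308]
wrist_force: [-0.4, 0.1, -0.3]
grip_width: 0.1
finger_force: 0.0
```

```bash
python3 - <<'E'
from h import *
a=ctrl.camera("scene"); o=ctrl.get_obs(); print(o["time"],o["position"].round(2),o["wrist_force"].round(2))
b=a[145:245,260:380]; cv2.imwrite("pics/s10.png",cv2.resize(b,None,fx=6,fy=6,interpolation=cv2.INTER_CUBIC))
E
```

```text
24.875 [461.34  88.42 180.88] [0.02 0.22 0.4 ]
```

View pics/s10.png

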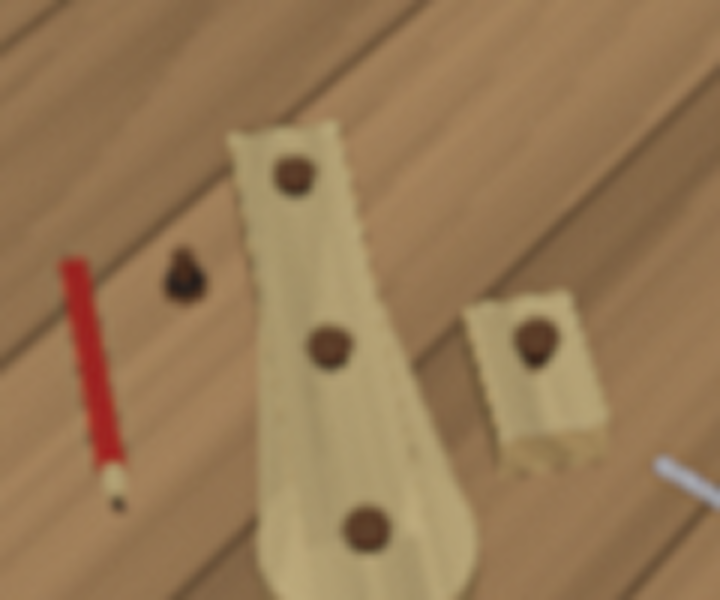

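All three heads, at (295,175), (330,347) and (367,529), lie flat on the wood. The offcut plug at (537,342) still stands proud, and the hand is clear. Handing in.

```bash
python3 -c "
from plant import ctrl
print(ctrl.close_job())"
```

```text
the job is handed in; nothing more can be done
None
```

I pressed the three armrest plugs down in the order middle, broad, narrow, with readings of about 9 N or less; in the last picture all three sit flat, the scrap block's plug stands proud and the hand is clear. The job is handed in at about 25 s.

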